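# Put the bench gearbox into third gear

## Task

The rebuilt gearbox on the bench was left with its gear lever somewhere in the left-hand slot of its H-shaped gate, in first, in second or between. Put it into third: push the lever to neutral, across the gate and then forward, away from you, fully home in the far right-hand slot with the three dots. Only push it with your fingertips: do not pinch or grip the lever and do not force it, disturb none of the tools round about, and take your hand away when it is in gear.

Things in the scene. Friction and masses are not known exactly. Their poses are not given: they have to be found in the camera images.
- gearbox: blue-grey cast gearbox, heavy and immovable, 225 mm long (its x, shafts included), 152 mm wide, 166 mm high to the top of the gate plate. Origin: on the bench under its centre, straight below the middle of the gate; x points forward, towards third (away from the robot, turned by up to about 0.3 rad), y to the left, z up. The lever's pivot lies 70 mm above the origin
- gear_gate: steel plate on top, 106x88 mm, with an H-shaped opening for the 12 mm stem: two slots along x, 22 mm left and right of the centre, and a cross slot at x = 0, all 17 mm wide, inner corners rounded. Black dots mark first (one: left forward), second (two: left back), third (three: right forward), fourth (four: right back). Frame: the gearbox's; the stem passes it 89 mm above the pivot
- lever_across (a joint): sideways lean of the gear lever about the pivot, rad: 0 upright, positive to the right. About -0.24 in the left slot, +0.24 in the right slot (0.03 rad of play either way). Stiff by friction: it stays where it is left. About 1 to 3 N at the knob moves it
- lever_fore (a joint): forward lean of the lever, rad: 0 neutral, positive forward (away from the robot); the slots end at about +-0.31. It passes across only within about 0.03 rad of 0. Stiff by friction likewise. With a = lever_across, b = lever_fore the knob's centre lies from the pivot at 0.195 m * (sin b, -sin a cos b, cos a cos b) along the gearbox's x, y, z
- knob_center (a point): centre of the lever's red knob, a rounded block 42x42 mm and 50 mm tall; it leans with the lever, its z along the lever, its x forward and y left as the gearbox's. About 265 mm above the bench with the lever upright, 250 mm in gear
- knob_near_face: the near side of the lever as one piece: that flat face of the knob (34 mm wide, 50 mm tall, 21 mm from the knob's centre line) and the same side of the stem below it; push here to move the lever forward. Its frame is the lever's: origin on the lever's pivot, z along the lever to the knob
- knob_far_face: the far side of the lever as one piece: that flat face of the knob (34 mm wide, 50 mm tall, 21 mm from the knob's centre line) and the same side of the stem below it; push here to move the lever backward. Its frame is the lever's: origin on the lever's pivot, z along the lever to the knob
- knob_left_face: the left side of the lever as one piece: that flat face of the knob (34 mm wide, 50 mm tall, 21 mm from the knob's centre line) and the same side of the stem below it; push here to move the lever to the right. Its frame is the lever's: origin on the lever's pivot, z along the lever to the knob
- knob_right_face: the right side of the lever as one piece: that flat face of the knob (34 mm wide, 50 mm tall, 21 mm from the knob's centre line) and the same side of the stem below it; push here to move the lever to the left. Its frame is the lever's: origin on the lever's pivot, z along the lever to the knob
- oil_can: green pump oil can with a thin spout, 68x99x132 mm, standing on the robot's right of the gearbox; origin: centre of its underside. To be left alone
- spanner_10: steel open-ended spanner, 20x141x5 mm, lying on the robot's left of the gearbox; origin: centre of its underside. To be left alone
- screw_jar: jar of screws with a black lid, 63x63x76 mm, standing in front of the carton; origin: centre of its underside. To be left alone
- ball_hammer: ball-pein hammer with a wooden shaft, 87x253x29 mm, lying in front of the carton; origin: centre of its underside. To be left alone

How it is judged (in metres and radians):
On the way, in this order (a step that is already met when the one before it is completed fails the run):
1. the lever stands in neutral at the right-hand end of the cross slot (value of joint lever_across above 0.2 rad and value of joint lever_fore between -0.12 and 0.12 rad).
2. the lever is home in third (value of joint lever_across above 0.2 rad and value of joint lever_fore above 0.27 rad), for 0.2 s.
At the end, for the whole second after the job is handed in: The lever rests home in third: lever_across above 0.20 rad and lever_fore above 0.27 rad (the slot ends at about 0.31), at rest, and every loose thing within 20 mm of where it stood (all of step 2 and velocity of joint lever_fore between -0.05 and 0.05 rad/s and distance of each of oil_can, spanner_10, screw_jar, ball_hammer from where it was at the start of the episode below 0.02 m); the robot touches nothing.
It fails at once if the lever is pinched: the fingers press on opposite sides of it at once (over 2 N on each) ((contact force between the fingers and knob_near_face above 2 N and contact force between the fingers and knob_far_face above 2 N) or (contact force between the fingers and knob_left_face above 2 N and contact force between the fingers and knob_right_face above 2 N)).
It fails at once if the lever is forced: the fingers press on it with over 60 N (contact force between the fingers and lever_fore above 60 N).
It fails at once if a loose thing is moved by more than 20 mm or lifted (distance of any of oil_can, spanner_10, screw_jar, ball_hammer from where it was at the start of the episode above 0.02 m).
It also fails if it takes over 48 s, if anything falls off the work surface, if the arm or the gripper's body presses on something with over 40 N, if the wrist force passes 120 N, or if a joint passes its speed limit or range.

## Robot

A 6-joint arm with a two-finger parallel gripper is mounted at the origin on a cart in front of the work surface, level with it; the furniture and walls round the work are solid. World frame = base frame: x ahead of the robot, y to its left, z up, the work surface at z = 0. Lengths are in m, angles in degrees, forces in N, time in s.
With the tool pointing down it reaches from about 0.375 to 0.9 m from the base axis. Payload 3.1 kg.
Tool frame: the origin (TCP) lies at the very end of the fingers, on their centre line; the grasp point (between the pads) lies 19 mm behind it (grip_point_offset is the distance from the TCP to the grasp point, in m); y points along the fingers, x is the direction in which the jaws open and shut, and the axes are right-handed (so a half turn about y gives the same grasp; the last joint's range is limited). The gripper opens to 87 mm and grips with 3 to 60 N. Pads are 19 mm wide; open, the fingers measure 117 mm over their backs; the gripper's body (75 mm by 190 mm) begins 51 mm behind the grasp point.
Start: joints at [56.981, 30.224, 82.088, -0, 67.689, -10.227], TCP at [0.242, 0.576, 0.223] pointing down, gripper open.
Joint ranges: [-176.69, 176.69], [-43.24, 126.21], [12.49, 139.97], [-82, 262], [0, 151.66], [-163.58, 163.58]. Speed limits (degrees/s): [159.86, 159.86, 180, 180, 180, 180].

## Interface

Orientations are given as a 3x3 rotation matrix whose columns are the frame's x, y, z axes.
In Python, from rig import * gives the robot as it stands.
- The arm moves only by the tool send_rows, never from a script. Its argument "moves" is text: rows parted by semicolons, each of 5 numbers parted by spaces: the finger opening in mm, from 0 to 87, then the shift along the tool's x, y, z in mm, then the turn about the tool's y in degrees. In form: fingers dx dy dz yaw; .... A call has 1 to 20 rows; each row shifts and turns the commanded pose from where the row before left it, along the tool's axes as they then stand; what a row does not reach is not made up. A row lasts 1/12 s, in which the tool goes at most 41.7 mm and 7.16 degrees, less where a joint would pass 70% of its speed; a pose out of reach is approached as far as the arm can. A call is refused whole if a number of a shift passes 41.7 or a number of a turn 7.16, either way. A call with a gripper value outside its range is refused whole. The fingers move at their own pace and stop on an object; the grip force is fixed at half the most. Time passes only in rows, so rows that do not move let the fingers close. It gives the time, the measured TCP pose, the force and the opening at its end, in the units of the state.
- read_state(): the state, without advancing time (a new reading comes with each control period).
- capture(name): name is "scene" or "top"; returns a dict with "image" (420x560x3 uint8, blue, green, red), "z_map" (420x560 float32, m along the optical axis (not along the pixel's ray), 0 where there is no reading), "mtx" (3x3 intrinsics, pixels), "origin" and "rotation" of the camera in the world. Camera axes: x right, y up, looking along -z (the intrinsics and any distortion apply to the point x, -y, -z); pixel columns grow to the right and rows downward; lengths in m; the calibration is good to about 2 mm. A picture is of the moment at which its call begins.
- hand_in(): hands the job in, once; it reports no verdict.
Trained networks look in a picture, given as the dict that the camera call returned (one of the last four; its "shot" number tells which), for a name from the list of things; names that differ only in an ending like _2 or _b are one class to them, and where a whole thing is asked for, a point or a joint stands for the part that bears it (a point fixed in the world has none). Each returns a list of dicts, best first, with "p" (0 to 1); they miss things now and then, are a little off and sometimes report something else, mostly with a low value. They report only what shows in the picture. A call takes as long as a camera call.
- search_frame(picture, name): "bbox" ([left, top, right, bottom] in pixels, round what is visible of it).
- masks_of(picture, name): "region" (420x560 bool, what is visible of it) and "bbox" ([left, top, right, bottom] in pixels, round what is visible of it).
- mark_of(picture, name): "pixel" ([row, column] in pixels: a listed point, or the origin of a listed thing).
The state is a dict: "time_s": time; "joint_positions": joint angles; "qvel": joint speeds; "tau": joint torques, N m; "position": TCP position; "tcp_rot": TCP orientation; "force": force on the tool from outside, world axes, zero at the start; "moment": the same for the moment, N m; "opening": opening from 0.0 (shut) to 1.0 (fully open).
Only numpy, scipy, OpenCV 4.12 (cv2) and the standard library are available. Lean on these libraries where they do the work, as an engineer would, in place of code of your own. Each camera call takes 0.05 s, during which the arm holds its last target. There are 200 camera calls.

## Working session

There is one attempt and no reset: what is moved stays moved. The work goes in short steps, Python scripts to look and compute and a tool call to move; the robot and the scene stay as the last step left them, time stands still between calls to the robot, and variables do not carry over. Pictures are saved under pics/ and viewed, about 8 in all and at most 12, crops included, and the job is handed in when it is done.

Besides the shell and the picture viewer there is one more tool, called after "Emit:" as a command line: name --argument value ..., lists and objects as JSON in quotes. send_rows: Moves the arm, as the interface text tells. Its arguments: {"type":"object","properties":{"moves":{"type":"string"}},"required":["moves"]}

```bash
mkdir -p pics; cat > h.py <<'E'
from rig import *
import numpy as np, cv2
def world(c,r,col,z=None):
    d=c["z_map"][int(r),int(col)] if z is None else z
    K=np.array(c["mtx"]); u=(col-K[0,2])/K[0,0]; v=(r-K[1,2])/K[1,1]
    return np.array(c["origin"])+np.array(c["rotation"])@np.array([u*d,-v*d,-d])
def cloud(c):
    K=np.array(c["mtx"]); d=c["z_map"]; r,cc=np.mgrid[:420,:560]
    p=np.stack([(cc-K[0,2])/K[0,0]*d,-(r-K[1,2])/K[1,1]*d,-d],-1)
    return p@np.array(c["rotation"]).T+np.array(c["origin"])
E
python3 - <<'E'
from h import *
s=read_state(); print(s["position"],s["tcp_rot"],s["force"],s["time_s"])
ims=[]
for n in("scene","top"):
    c=capture(n); im=np.array(c["image"]); P=cloud(c)
    print(n,c["origin"],c["rotation"])
    for o in("gearbox","gear_gate","knob_center","oil_can","spanner_10","screw_jar","ball_hammer"):
        b=search_frame(c,o); m=mark_of(c,o)
        k=masks_of(c,o)
        e=""
        if k:
            q=P[k[0]["region"]&(c["z_map"]>0)]; e=(np.median(q,0).round(3),np.percentile(q,2,0).round(3),np.percentile(q,98,0).round(3))
        print(o,[(x["p"],np.round(x["bbox"])) for x in b[:1]],[(x["p"],np.round(x["pixel"])) for x in m[:1]],*e)
    cv2.imwrite(f"pics/{n}0.png",im)
    np.savez(f"{n}0.npz",P=P,im=im)
E
```

```text
[0.2416909  0.57559614 0.22158378] [[ 3.87393954e-01 -1.16606285e-03 -9.21913534e-01]
 [ 9.21911827e-01 -1.81287251e-03  3.87395530e-01]
 [-2.12303923e-03 -9.99997677e-01  3.72711282e-04]] [ 0.28323328  0.13879524 -0.39607933] 0.0
scene [-0.40145152 -0.17931729  0.80385614] [[ 0.26471773  0.56696625 -0.78004731]
 [-0.96429863  0.14954589 -0.21855017]
 [-0.0072577   0.81005265  0.58631222]]
gearbox [(0.85, array([182., 134., 252., 243.]))] [(0.78, array([231., 223.]))] [0.474 0.253 0.114] [0.423 0.188 0.004] [0.591 0.327 0.279]
gear_gate [(0.93, array([195., 169., 238., 192.]))] [(0.67, array([230., 221.]))] [0.515 0.263 0.161] [0.47  0.219 0.13 ] [0.578 0.305 0.165]
knob_center [(0.87, array([186., 135., 213., 182.]))] [(0.9, array([142., 194.]))] [0.52  0.304 0.259] [0.509 0.288 0.165] [0.544 0.33  0.285]
oil_can [] [(0.74, array([241., 268.]))] [0.484 0.116 0.04 ] [ 0.466  0.088 -0.002] [0.61  0.175 0.114]
spanner_10 [(0.42, array([167., 209., 188., 237.]))] [(0.39, array([220., 178.]))] [0.484 0.392 0.004] [0.463 0.387 0.   ] [0.524 0.397 0.007]
screw_jar [(0.6, array([374., 237.,
[... 646 characters left out ...]
 0.22  0.156] [0.579 0.311 0.169]
knob_center [(0.59, array([192., 155., 211., 189.]))] [(0.57, array([165., 201.]))] [0.524 0.305 0.268] [0.51  0.289 0.159] [0.547 0.336 0.289]
oil_can [(0.97, array([246., 220., 264., 243.]))] [(0.72, array([236., 254.]))] [0.488 0.114 0.048] [0.469 0.088 0.007] [0.529 0.15  0.117]
spanner_10 [(0.51, array([184., 194., 195., 215.]))] [(0.68, array([236., 255.]))]
screw_jar [(0.56, array([331., 250., 352., 278.]))] [(0.95, array([271., 336.]))] [ 0.477 -0.202  0.066] [ 0.463 -0.228  0.014] [ 0.517 -0.175  0.081]
ball_hammer [(0.63, array([270., 236., 330., 294.]))] [(0.7, array([263., 296.]))] [ 0.453 -0.084  0.023] [ 0.384 -0.176  0.012] [0.506 0.05  0.03 ]
```

```bash
python3 - <<'E'
from h import *
a=np.load("scene0.npz");b=np.load("top0.npz")
A=cv2.resize(a["im"][120:250,150:290],None,fx=3.5,fy=3.5,interpolation=2)
B=cv2.resize(b["im"][140:250,170:270],None,fx=4,fy=4,interpolation=2)
H=max(A.shape[0],B.shape[0]); f=lambda x:cv2.copyMakeBorder(x,0,H-x.shape[0],0,0,0)
o=np.hstack([f(A),f(B)]); s=790/o.shape[1]; cv2.imwrite("pics/c1.png",cv2.resize(o,None,fx=s,fy=s)) if s<1 else cv2.imwrite("pics/c1.png",o)
for n,d in(("scene",a),("top",b)):
    P=d["P"]; x,y,z=P[...,0],P[...,1],P[...,2]
    g=P[(abs(z-.165)<.006)&(x>.4)&(x<.65)&(y>.15)&(y<.4)]
    print(n,len(g),np.median(g[:,2]),cv2.minAreaRect((g[:,:2]*1000).astype(np.float32)))
    k=P[(z>.225)&(x>.4)&(x<.65)&(y>.15)&(y<.4)]
    t=k[k[:,2]>k[:,2].max()-.025]
    print(len(k),k.min(0).round(3),k.max(0).round(3),cv2.minAreaRect((k[:,:2]*1000).astype(np.float32)),np.percentile(k,[5,95],axis=0).round(3))
E
```

```text
scene 536 0.16187325676879605 ((525.5128173828125, 266.7379150390625), (110.4965591430664, 89.16368865966797), 7.948934078216553)
412 [0.507 0.29  0.225] [0.552 0.339 0.287] ((527.8102416992188, 313.4961853027344), (41.94429397583008, 48.394840240478516), 13.553738594055176) [[0.51  0.293 0.236]
 [0.542 0.33  0.285]]
top 507 0.16406359331254872 ((551.4197998046875, 245.72698974609375), (157.3832244873047, 140.28639221191406), 7.322265148162842)
268 [0.507 0.291 0.225] [0.556 0.339 0.29 ] ((530.5546875, 314.29254150390625), (42.6522102355957, 50.019287109375), 19.496591567993164) [[0.511 0.294 0.245]
 [0.546 0.331 0.288]]
```

View pics/c1.png

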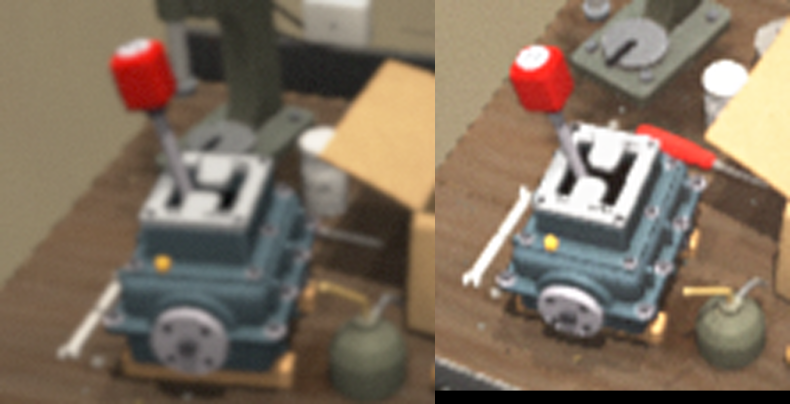

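View pics/scene0.png

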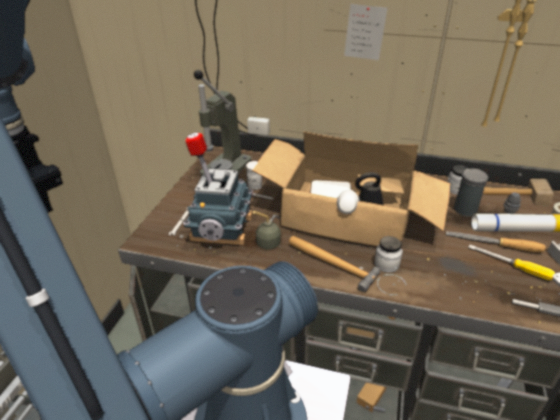

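```bash
cat > fit.py <<'E'
from h import *
from scipy.optimize import least_squares
def boxd(p,h,r=.006):
    q=abs(p)-(np.array(h)-r); return np.linalg.norm(np.maximum(q,0),axis=1)+np.minimum(q.max(1),0)-r
def fitgate(P):
    z=P[...,2]; x=P[...,0]; y=P[...,1]
    g=P[(abs(z-.163)<.008)&(abs(x-.525)<.075)&(abs(y-.267)<.065)]
    return cv2.minAreaRect((g[:,:2]*1000).astype(np.float32))
def fitknob(P,g):
    x,y,z=P[...,0],P[...,1],P[...,2]
    k=P[(z>.232)&(z<.3)&(abs(x-g[0])<.1)&(abs(y-g[1])<.09)]
    c,s=np.cos(g[2]),np.sin(g[2])
    q=np.c_[(k[:,0]-g[0])*c+(k[:,1]-g[1])*s,-(k[:,0]-g[0])*s+(k[:,1]-g[1])*c,k[:,2]-.07]
    def loc(v):
        a,b=v[:2]
        zl=np.array([np.sin(b),-np.sin(a)*np.cos(b),np.cos(a)*np.cos(b)])
        xl=np.array([np.cos(b),np.sin(a)*np.sin(b),-np.cos(a)*np.sin(b)]); yl=np.cross(zl,xl)
        return np.c_[q@xl,q@yl,q@zl-.195]
    f=lambda v:boxd(loc(v),(.021,.021,.025))
    best=min((least_squares(f,[a,b],loss="soft_l1",f_scale=.002) for a in(-.24,0,.24) for b in(-.3,0,.3)),key=lambda r:r.cost)
    a,b=best.x; o=.195*np.array([np.sin(b),-np.sin(a)*np.cos(b),np.cos(a)*np.cos(b)])
    w=np.array([g[0]+o[0]*c-o[1]*s,g[1]+o[0]*s+o[1]*c,.07+o[2]])
    return best.x.round(3),w.round(4),len(k),np.median(abs(best.fun))
E
python3 - <<'E'
from fit import *
for n in("scene","top"):
    P=np.load(n+"0.npz")["P"]
    print(n,fitgate(P),fitknob(P,(.5255,.2667,.139)))
    x,y,z=P[...,0],P[...,1],P[...,2]
    q=P[(z>.2)&(x>.58)&(x<.9)&(y>.05)&(y<.55)]
    if len(q): print(len(q),np.percentile(q,[1,10,50],axis=0).round(3))
    # gate hi-res pixels
E
```

```text
scene ((525.0654907226562, 266.2880859375), (110.9789047241211, 89.47381591796875), 7.096558570861816) (array([-0.253,  0.074]), array([0.533 , 0.3169, 0.2583]), 400, np.float64(0.0010317011749368648))
1170 [[0.689 0.082 0.201]
 [0.733 0.347 0.211]
 [0.78  0.369 0.25 ]]
top ((525.7781982421875, 266.4946594238281), (113.2527847290039, 90.74872589111328), 8.245850563049316) (array([-0.25 ,  0.078]), array([0.5339, 0.3164, 0.2584]), 264, np.float64(0.0015381855752367299))
882 [[0.691 0.073 0.202]
 [0.74  0.348 0.213]
 [0.787 0.368 0.252]]
```

Emit:
send_rows --moves "0 0 -24 0 -6.1; 0 0 -24 0 -6.1; 0 0 -24 0 -6.1; 0 0 -24 0 -6.1; 0 0 -24 0 -6.1; 0 -25 0 -25 0; 0 -25 0 -25 0; 0 -25 0 -25 0; 0 -25 0 -25 0; 0 -25 0 -25 0; 0 -25 0 -25 0; 0 -25 0 -25 0; 0 -25 0 -25 0; 0 -25 0 -25 0; 0 -25 0 -25 0; 0 -25 0 -25 0; 0 -25 0 -25 0; 0 0 0 0 0; 0 0 0 0 0"

```text
time_s: 3.78
position: [0.581, 0.3175, 0.3419]
tcp_rot: [[-0.131, -0.001, -0.991], [0.991, -0.0, -0.131], [0.0, -1.0, 0.001]]
force: [-1.0, 0.5, 0.6]
opening: 0.004
```

```bash
cat > st.py <<'E'
from fit import *
import sys
G=(.5255,.2664,.136)
def st(n="scene",save=None):
    s=read_state(); p=np.array(s["position"]); d=p[:2]-G[:2]; c,sn=np.cos(G[2]),np.sin(G[2])
    R=np.array(s["tcp_rot"])
    print("t",s["time_s"],"gear xyz mm",np.round([1e3*(d[0]*c+d[1]*sn),1e3*(-d[0]*sn+d[1]*c),p[2]*1e3],1),"toolx az",np.degrees(np.arctan2(R[1,0],R[0,0])).round(2),"F",np.round(s["force"],1),s["opening"])
    for n in("scene","top"):
        c=capture(n); P=cloud(c)
        m=masks_of(c,"knob_center")
        if m:
            P2=np.where(cv2.dilate(m[0]["region"].astype(np.uint8),np.ones((3,3)))[...,None]>0,P,0)
            print(n,"masked",m[0]["p"],fitknob(P2,G))
        if save: cv2.imwrite(f"pics/{save}_{n}.png",cv2.resize(np.array(c["image"])[100:260,140:320],None,fx=3,fy=3))
st(save=sys.argv[1] if len(sys.argv)>1 else None)
E
python3 st.py a
```

```text
t 3.7833 gear xyz mm [ 61.9  43.1 341.9] toolx az 97.5 F [-1.   0.5  0.6] 0.004244872809863702
scene masked 0.67 (array([-0.255,  0.073]), array([0.533 , 0.317 , 0.2582]), 397, np.float64(0.0010583519032182319))
top masked 0.56 (array([-0.25 ,  0.076]), array([0.5337, 0.3161, 0.2584]), 261, np.float64(0.0013341600692328252))
```

Emit:
send_rows --moves "0 0 22 0 0; 0 0 22 0 0; 0 0 22 0 0; 0 0 22 0 0; 0 0 22 0 0; 0 0 0 0 0; 0 0 0 5 0; 0 0 0 5 0; 0 0 0 5 0; 0 0 0 4 0; 0 0 0 4 0; 0 0 0 4 0; 0 0 0 0 0; 0 0 0 0 0"

```text
time_s: 5.15
position: [0.5527, 0.3154, 0.233]
tcp_rot: [[-0.134, 0.0, -0.991], [0.991, 0.0, -0.134], [0.0, -1.0, -0.0]]
force: [0.4, 0.0, -0.3]
opening: 0.004
```

```bash
python3 st.py b
```

```text
t 5.15 gear xyz mm [ 33.6  44.9 233. ] toolx az 97.71 F [ 0.4  0.  -0.3] 0.004090180371790026
scene masked 0.78 (array([-0.254,  0.017]), array([0.5221, 0.3154, 0.2587]), 432, np.float64(0.0011758939387645014))
top masked 0.84 (array([-0.251,  0.023]), array([0.5234, 0.315 , 0.2588]), 280, np.float64(0.0013790812044196287))
```

View pics/b_scene.png

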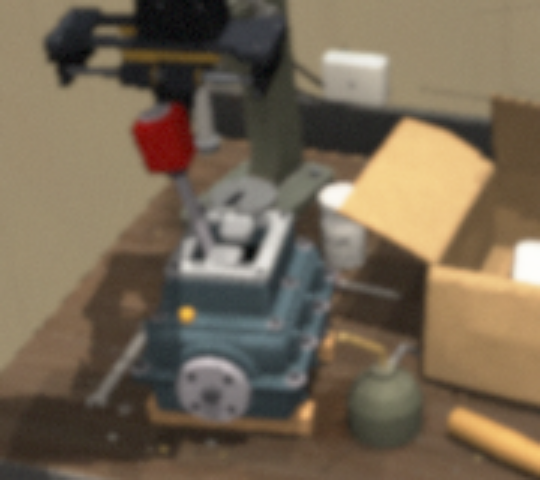

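Emit:
send_rows --moves "0 0 0 2 0; 0 0 0 1.6 0; 0 0 0 0 0; 0 0 0 0 0; 0 0 0 -15 0; 0 0 0 -15 0; 0 20 0 0 0; 0 25 0 0 0; 0 25 0 0 0; 0 0 0 20 0; 0 0 0 20 0; 0 0 0 20 0; 0 0 0 0 0; 0 0 0 0 0"

```text
time_s: 6.52
position: [0.509, 0.3804, 0.2325]
tcp_rot: [[-0.135, -0.001, -0.991], [0.991, -0.001, -0.135], [-0.0, -1.0, 0.001]]
force: [-0.1, -0.6, 0.2]
opening: 0.0
```

```bash
python3 st.py c
```

```text
t 6.5167 gear xyz mm [ -0.8 115.2 232.5] toolx az 97.77 F [-0.1 -0.6  0.2] 0.0003354660833360941
scene masked 0.75 (array([-0.254,  0.001]), array([0.519 , 0.315 , 0.2587]), 389, np.float64(0.0010867836967138368))
top masked 0.82 (array([-0.252,  0.006]), array([0.52  , 0.3148, 0.2588]), 211, np.float64(0.001226266344969449))
```

View pics/c_top.png

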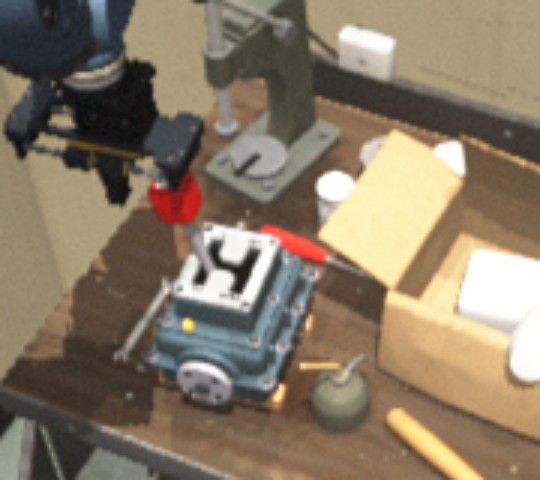

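Emit:
send_rows --moves "0 -10 0 0 0; 0 -10 0 0 0; 0 -5 0 0 0; 0 -5 0 0 0; 0 -5 0 0 0; 0 -5 0 0 0; 0 -5 0 0 0; 0 -5 0 0 0; 0 -5 0 0 0; 0 0 0 0 0"

```text
time_s: 7.55
position: [0.5176, 0.3246, 0.2324]
tcp_rot: [[-0.133, -0.0, -0.991], [0.991, -0.001, -0.133], [-0.001, -1.0, 0.001]]
force: [0.4, -0.5, -0.0]
opening: 0.005
```

```bash
python3 st.py
```

```text
t 7.55 gear xyz mm [  0.   58.8 232.4] toolx az 97.67 F [ 0.4 -0.5 -0. ] 0.004760550749373003
scene masked 0.75 (array([-0.106,  0.002]), array([0.5231, 0.2869, 0.2639]), 421, np.float64(0.0011651508712458378))
top masked 0.64 (array([-0.105,  0.006]), array([0.5239, 0.2868, 0.2639]), 194, np.float64(0.0013491986654253904))
```

Emit:
send_rows --moves "0 -6 0 0 0; 0 -6 0 0 0; 0 -6 0 0 0; 0 -6 0 0 0; 0 -6 0 0 0; 0 -6 0 0 0; 0 -5 0 0 0; 0 -5 0 0 0; 0 -5 0 0 0; 0 -4 0 0 0; 0 0 0 0 0"

```text
time_s: 8.67
position: [0.5249, 0.2702, 0.2322]
tcp_rot: [[-0.133, -0.001, -0.991], [0.991, -0.001, -0.133], [-0.001, -1.0, 0.001]]
force: [-0.0, 0.6, 0.1]
opening: 0.01
```

```bash
python3 st.py
```

```text
t 8.6667 gear xyz mm [-1.000e-01  3.900e+00  2.322e+02] toolx az 97.66 F [-0.   0.6  0.1] 0.009885901848703743
scene masked 0.92 (array([0.15 , 0.004]), array([0.5302, 0.2377, 0.2628]), 408, np.float64(0.0011277623593161801))
top masked 0.72 (array([0.142, 0.007]), array([0.5306, 0.2393, 0.263 ]), 209, np.float64(0.001519581098026376))
```

Emit:
send_rows --moves "0 -5 0 0 0; 0 -4 0 0 0; 0 -3 0 0 0; 0 -2 0 0 0; 0 -2 0 0 0; 0 0 0 0 0"

```text
time_s: 9.37
position: [0.5271, 0.255, 0.2325]
tcp_rot: [[-0.134, -0.0, -0.991], [0.991, -0.0, -0.134], [-0.0, -1.0, 0.0]]
force: [0.5, 0.3, 0.2]
opening: 0.01
```

```bash
python3 st.py
```

```text
t 9.3667 gear xyz mm [  0.  -11.5 232.5] toolx az 97.69 F [0.5 0.3 0.2] 0.00983973509735439
scene masked 0.84 (array([0.231, 0.004]), array([0.5323, 0.2222, 0.2598]), 417, np.float64(0.0012716197919185063))
top masked 0.57 (array([0.227, 0.01 ]), array([0.5334, 0.2232, 0.26  ]), 187, np.float64(0.0013959490498676383))
```

Emit:
send_rows --moves "0 -1.5 0 0 0; 0 -1.5 0 0 0; 0 0 0 0 0; 0 10 0 0 0; 0 15 0 0 0; 0 0 0 20 0; 0 0 0 20 0; 0 0 0 20 0; 0 -20 4 0 0; 0 -20 4 0 0; 0 -15 0 0 0; 0 0 0 0 0; 0 0 0 0 0"

```text
time_s: 10.65
position: [0.4722, 0.2148, 0.2247]
tcp_rot: [[-0.133, 0.0, -0.991], [0.991, 0.0, -0.133], [0.0, -1.0, -0.0]]
force: [0.0, 0.5, -0.4]
opening: 0.004
```

```bash
python3 st.py d
```

```text
t 10.65 gear xyz mm [-59.8 -43.9 224.7] toolx az 97.63 F [ 0.   0.5 -0.4] 0.003801800590282745
scene masked 0.58 (array([ 0.246, -0.002]), array([0.5316, 0.2192, 0.2591]), 105, np.float64(0.001305197039241448))
top masked 0.35 (array([-0.24, -0.3 ]), array([0.4624, 0.3025, 0.251 ]), 0, np.float64(nan))
  return _methods._mean(a, axis=axis, dtype=dtype,
  ret = ret.dtype.type(ret / rcount)
```

View pics/d_top.png

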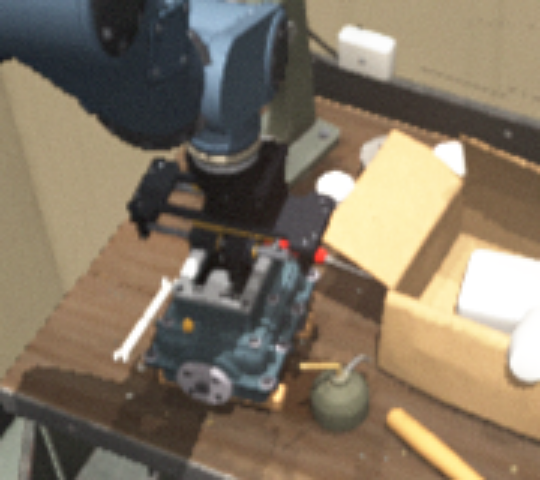

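Emit:
send_rows --moves "0 0 0 -10 0; 0 0 0 -10 0; 0 0 0 -5 0; 0 0 0 -5 0; 0 0 0 -5 0; 0 0 0 -5 0; 0 0 0 -5 0; 0 0 0 -5 0; 0 0 0 -5 0; 0 0 0 -5 0; 0 0 0 -5 0; 0 0 0 -5 0; 0 0 0 -4 0; 0 0 0 0 0"

```text
time_s: 12.02
position: [0.5466, 0.2247, 0.2244]
tcp_rot: [[-0.134, 0.001, -0.991], [0.991, 0.0, -0.134], [-0.0, -1.0, -0.001]]
force: [0.2, -0.3, 0.1]
opening: 0.007
```

```bash
python3 st.py 2>/dev/null
```

```text
t 12.0167 gear xyz mm [ 15.2 -44.2 224.4] toolx az 97.7 F [ 0.2 -0.3  0.1] 0.006611915309529135
scene masked 0.82 (array([0.408, 0.091]), array([0.5534, 0.1925, 0.2483]), 124, np.float64(0.0033041745235908946))
```

Emit:
send_rows --moves "0 0 0 -2 0; 0 0 0 -2 0; 0 0 0 -1.5 0; 0 0 0 0 0"

```text
time_s: 12.55
position: [0.5508, 0.2255, 0.2244]
tcp_rot: [[-0.134, -0.0, -0.991], [0.991, 0.0, -0.134], [0.0, -1.0, 0.0]]
force: [-0.4, 0.3, -1.1]
opening: 0.002
```

Emit:
send_rows --moves "0 0 0 -1.5 0; 0 0 0 0 0"

```text
time_s: 12.72
position: [0.5518, 0.2256, 0.2243]
tcp_rot: [[-0.134, -0.002, -0.991], [0.991, -0.0, -0.134], [0.0, -1.0, 0.002]]
force: [-2.3, -0.1, -0.3]
opening: 0.004
```

Emit:
send_rows --moves "0 0 0 -1 0; 0 0 0 0 0"

```text
time_s: 12.88
position: [0.5523, 0.2257, 0.2242]
tcp_rot: [[-0.134, -0.003, -0.991], [0.991, -0.0, -0.134], [0.0, -1.0, 0.003]]
force: [-3.3, 0.4, -1.0]
opening: 0.007
```

Emit:
send_rows --moves "0 0 0 -1 0; 0 0 0 0 0"

```text
time_s: 13.05
position: [0.5527, 0.2258, 0.2241]
tcp_rot: [[-0.134, -0.004, -0.991], [0.991, -0.001, -0.134], [0.0, -1.0, 0.004]]
force: [-5.2, -0.1, -0.1]
opening: 0.006
```

Emit:
send_rows --moves "0 0 0 -1.5 0; 0 0 0 0 0; 0 0 0 5 0; 0 0 0 20 0; 0 0 0 25 0; 0 0 0 25 0; 0 0 -20 20 0; 0 25 -20 0 0; 0 30 -20 0 0; 0 30 -20 0 0; 0 35 0 0 0; 0 35 0 0 0; 0 35 0 0 0; 0 35 0 0 0; 0 0 0 0 0; 0 0 0 0 0"

```text
time_s: 14.38
position: [0.4321, 0.4383, 0.305]
tcp_rot: [[-0.137, 0.004, -0.991], [0.991, 0.002, -0.137], [0.001, -1.0, -0.004]]
force: [-0.5, -0.5, 0.7]
opening: 0.007
```

```bash
python3 st.py e 2>/dev/null
```

```text
t 14.3833 gear xyz mm [-69.2 183.  305. ] toolx az 97.88 F [-0.5 -0.5  0.7] 0.007483342433834066
scene masked 0.93 (array([0.251, 0.317]), array([0.592 , 0.2291, 0.2495]), 325, np.float64(0.001096184856115054))
top masked 0.9 (array([0.248, 0.317]), array([0.592 , 0.2296, 0.2496]), 228, np.float64(0.0016633299976586747))
```

View pics/e_scene.png

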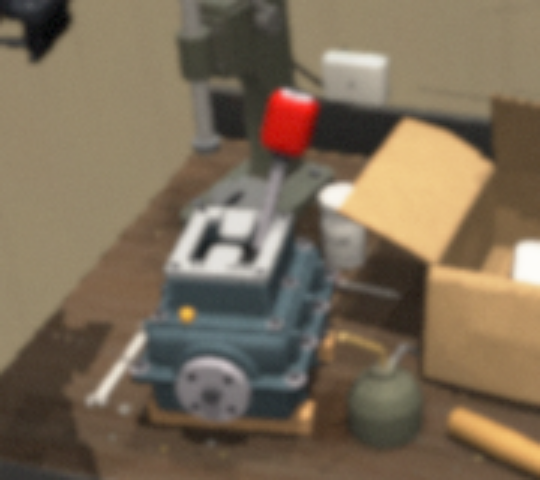

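Both cameras put the lever home in third: knob at about (290,125) in the crop, stem at the far end of the right slot. The arm is clear and the tools have not moved, so I'm handing it in.

```bash
python3 -c "
from rig import *
print(hand_in())"
```

```text
the job is handed in; nothing more can be done
None
```

The gear lever is in third and the job is handed in, at about 14.4 s of the 48 s allowed.

I kept the fingers closed the whole time and used them as a poker:
- **Start:** the lever stood in the left slot, leaning slightly forward (`lever_fore` about 0.075).
- **To neutral:** I pushed it back from the far side, and checked `lever_fore` at about 0.00.
- **Across the gate:** I pushed it right from the left side, and checked `lever_across` at about 0.246 with `lever_fore` at about 0.
- **Into third:** I pushed it forward from the near side until it met the stop. The last force I read was about 5 N, before one final 1.5 mm nudge. Then I moved the hand back, up and to the left.

**Last checks:** fits to both cameras agree on `lever_across` at about 0.25 and `lever_fore` at about 0.317, against the 0.20 and 0.27 needed. The force reading with the hand away was about 1 N, which is sensor noise. The oil can, spanner and the visible end of the hammer looked undisturbed in the last picture. The screw jar was outside that crop, but the arm never went near it.

**Failed or poor checks:** just before the forward push, the top camera's view of the knob was blocked and gave no fit. Partway through that push the scene camera's fit was also poor for the same reason. I ignored both and went by the fingertip position and the force until the hand was away.

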